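# Unclip the neck cradle from its rail and stand it ready on the block

### The arm

A 6-joint arm with a two-finger parallel gripper is mounted at the origin on the work surface. World frame = base frame: x ahead of the robot, y to its left, z up, the work surface at z = 0. Lengths are in mm, angles in rad, forces in N, time in s.
With the tool pointing down it reaches from about 350 to 925 mm from the base axis. Payload 6.4 kg.
Tool frame: the origin (TCP) lies on the centre line of the jaws, within the pads' length; the fingertips stand 8 mm ahead of it and the grasp point (between the pads) lies 11 mm behind it; z points along the fingers, y is the direction in which the jaws open and shut (so a half turn about z gives the same grasp; the last joint's range is limited). The gripper opens to 94 mm and grips with 3 to 60 N. Pads are 16 mm wide; open, the fingers measure 119 mm over their backs; the gripper's body (75 mm by 177 mm) begins 78 mm behind the grasp point.
Start: joints at [1.037, 0.245, 1.558, -0, 1.339, -0.174], TCP at [228.854, 608.391, 213.455] pointing down, gripper open.
Joint ranges: [-3.13, 3.13], [-1.02, 2.26], [0.13, 2.54], [-0.95, 4.09], [0.21, 2.88], [-2.74, 2.74]. Speed limits (rad/s): [2.57, 2.57, 3.14, 3.14, 3.14, 3.14].

### API

Orientations are given as a unit quaternion [x, y, z, w].
In Python, from workcell import env gives the robot as it stands.
- The arm moves only by the tool play_rows, never from a script. Its argument "rows" is a list of rows, each a list of 7 numbers: the turn, a rotation vector about the tool's x, y, z in rad, then the shift along the tool's x, y, z in m, then the opening, from 0 (shut) to 1 (fully open). In form: [[wx, wy, wz, dx, dy, dz, gripper], ...]. A call has 1 to 12 rows; each row is the pose to reach, as a shift and turn from the pose commanded when the call began, along the tool's axes at that moment; what a row does not reach only later rows make up. A row lasts 1/8 s, in which the tool goes at most 62.5 mm and 10.7 degrees, less where a joint would pass 70% of its speed; a pose out of reach is approached as far as the arm can. A call with a gripper value outside its range is refused whole. The fingers move at their own pace and stop on an object; the grip force is fixed at half the most. Time passes only in rows, so rows that repeat a pose let the fingers close. It gives the time, the measured TCP pose, the force and the opening at its end, in the units of the state.
- env.get_state(): the state, without advancing time (a new reading comes with each control period).
- env.read_camera(name): name is "side" or "top" or "wrist"; returns the picture (480x640x3 uint8, blue, green, red); there is no depth.
- env.calibration(name): a dict with "fx", "fy", "cx", "cy" (pixels), "camera_from_world" (4x4, takes a point from world to camera coordinates). Camera axes: x right, y up, looking along -z (the intrinsics and any distortion apply to the point x, -y, -z); pixel columns grow to the right and rows downward; lengths in mm; the calibration is good to about 2 mm. A picture is of the moment at which its call begins: read the wrist's pose just before it. calibration takes no time and is no camera call; for the wrist camera it gives the pose at the moment of the call.
- env.close_job(): hands the job in, once; it reports no verdict.
The state is a dict: "time": time; "joints": joint angles; "dq": joint speeds; "effort": joint torques, N m; "tcp_pos": TCP position; "tool_rot": TCP orientation; "contact_force": force on the tool from outside, world axes, zero at the start; "ft_torque": the same for the moment, N m; "opening": finger opening in mm.
Only numpy, scipy, OpenCV 4.12 (cv2) and the standard library are available. Lean on these libraries where they do the work, as an engineer would, in place of code of your own. Each camera call takes 0.05 s, during which the arm holds its last target.

### The job

First move the cork sanding block off the wooden stand and lay it flat on the bench. Then tip the orange neck cradle tail-down out of its sprung catch so that it stays tipped on the rail, lift it off, and set it down level (no dropping) in the middle of the wooden stand, with its saddle groove lying along the blue stripe. Leave the grey cradle clipped on the rail and do not disturb the bottle or the jar.

Things in the scene. Friction and masses are not known exactly. Their poses are not given: they have to be found in the camera images.
- rack: fixed steel rack, on the left or right of the bench; base plate 160 x 260 x 12 mm (x -75 to 85). Origin on the bench below the middle of the rail; y along the rail; cradle tails stick out on its -x side (towards the robot); the catches are on its +x side in two blue blocks (x 67 to 83, tops 98 mm high). End posts: inner faces at y = +-118 mm, 96 mm high. Cradle places at y about +55 and -55 mm
- rail_mid (a point): middle of the rail's axis: a 12 mm round bar, 248 mm long along the rack's y, its centre 85 mm above the bench. Cradles sit on it and can turn about it
- lip_edge (a point): middle of the rail-side lower edge of the fixed aluminium hook lip, 220 mm long along the rack's y, 52 mm to the -x side of the rail; it covers x -52 to -72 mm, underside 59, top 65 mm above the bench. It stops a level cradle's toe from rising: a level cradle cannot be pulled straight up. Once the cradle is tipped about 18 degrees or more the toe is clear, and the cradle lifts straight up
- catch_left (a joint): how far the catch at the rack's y = +55 mm is pushed back (m, 0 at rest to 0.012): a brass roller, 12 mm diameter, at rail height, centre 48 mm to the +x side of the rail, sprung towards it (7 N at rest, +1 N per mm). A cradle's nose sits under it when level. The nose snaps over it at about 14 degrees of tip, and the roller then keeps the cradle from swinging back
- catch_right (a joint): the same for the catch at the rack's y = -55 mm
- cradle: loose orange neck cradle, about 0.26 to 0.5 kg, clipped level on the rail in either place. Origin at foot level under the middle of the saddle; the rail centre is at z = 40 mm; x away from the tail, y along the rail and the saddle groove, z up. Feet at z = 0: near foot with toe x -60 to -36, far foot x 14 to 30 mm; nose (10 mm round bar) at x = 40, z = 30 mm. Overall height 105 mm
- cradle_grip (a point): middle of the orange saddle block, at z = 75 mm in the cradle's frame: the block is 50 mm wide along y (pinch here across y), x -33 to 33, z 46 to 85 mm. White horns at x = +-29 mm, 8 mm thick, up to z = 105 mm form the 50 mm wide groove along y. The rail passes under the block: keep fingertips above z = 50 mm while it hangs there
- cradle_tail (a point): where to press: on top of the tail at x = -85, z = 72 mm in the cradle's frame. The tail is flat, x -105 to -33, 40 mm wide, 12 mm thick. Pressed down (needs 8 to 16 N) the cradle turns about the rail, its top leaning towards the tail; after 12 to 18 mm it snaps past the catch, and at about 42 mm its tail rests on the lip, tipped 31 degrees, where it stays when let go
- cradle_seat (a point): point of the orange cradle at the rail's centre (z = 40 mm in the cradle's frame)
- grey_cradle: second cradle, same shape in grey, clipped in the other place on the rail; must stay there, level
- stand: fixed wooden stand 130 (x) x 180 (y) x 40 mm, origin on the bench under its centre, on the other side of the bench from the rack. A blue stripe 50 mm wide runs along its y (long) axis through the middle of its flat top
- stand_top (a point): centre of the stand's flat top, 40 mm above the bench
- sanding_block: loose sanding block 110 (x) x 52 (y) x 36 mm, cork below and wood above, 0.15 kg; origin in the centre of its underside; starts on the stand's top at any nearby yaw
- bottle: loose clear bottle with black cap, 66 mm diameter, 170 mm high, origin in the centre of its underside; stands between rack and stand
- jar: loose amber jar with white cap, 60 mm diameter, 90 mm high, origin in the centre of its underside; stands between rack and stand
Things that resemble listed ones, but are neither listed nor needed, are in the scene too. What is shaped like the stand but purple or turquoise is not meant. There is more than one size of the sanding_block; the one meant has the size given above.

How it is judged:
By the outcome, as a careful person would: the job done as asked, in the order asked, and still so for the second after the job is handed in, with the robot touching nothing.
It also fails if it takes over 72 s, if anything falls off the work surface, if the arm or the gripper's body presses on something with over 40 N, if the wrist force passes 120 N, or if a joint passes its speed limit or range.

## Working session

There is one attempt and no reset: what is moved stays moved. The work goes in short steps, Python scripts to look and compute and a tool call to move; the robot and the scene stay as the last step left them, time stands still between calls to the robot, and variables do not carry over. Pictures are saved under pics/ and viewed, and the job is handed in when it is done.

Besides the shell and the picture viewer there is one more tool, called after ">>>" as a command line: name --pt "numbers of a row" for each row, then --argument value for the rest. play_rows: Moves the arm, as the interface text tells. Its arguments: {"type":"object","properties":{"rows":{"type":"array","items":{"type":"array","items":{"type":"number"}}}},"required":["rows"]}

```bash
mkdir -p pics; ls
python3 - <<'E'
from workcell import env
import cv2,numpy as np
s=env.get_state()
print(s)
for n in ["top","side"]:
    c=env.calibration(n); print(n,{k:(np.round(v,4).tolist() if hasattr(v,'__len__') else v) for k,v in c.items()})
    cv2.imwrite(f"pics/{n}0.png",env.read_camera(n))
E
```

```text
pics
{'time': 0.0, 'joints': array([ 1.03693436e+00,  2.45783358e-01,  1.55898738e+00, -1.76081266e-05,
        1.33870521e+00, -1.74106709e-01]), 'dq': array([ 0.00158504,  0.00037805,  0.00038341,  0.0009333 ,  0.00013928,
       -0.0003374 ]), 'effort': array([ 1.32762252e-03, -4.15850508e+01, -3.14592862e+01,  6.85042259e-02,
        3.34633270e-02, -1.49432894e-04]), 'tcp_pos': array([228.53298346, 607.88140936, 212.37931678]), 'tool_rot': array([ 1.78907100e-01,  9.83865521e-01, -8.86233668e-04, -3.18375640e-04]), 'contact_force': array([0.23003479, 0.01037043, 0.76892442]), 'ft_torque': array([-0.03538935, -0.00692601, -0.00874596]), 'opening': 94.36288748719144}
top {'fx': 613.5452018438812, 'fy': 613.5452018438812, 'cx': 320.955050194512, 'cy': 238.6049335959897, 'camera_from_world': [[0.0261, -0.9996, 0.0127, 54.3858], [0.99, 0.0276, 0.1386, -612.7677], [-0.1388, 0.0089, 0.9903, -1526.0175], [0.0, 0.0, 0.0, 1.0]]}
side {'fx': 529.3865067729315, 'fy': 529.3865067729315, 'cx': 318.2752716002472, 'cy': 240.29370302315544, 'camera_from_world': [[0.8826, -0.4697, 0.0198, -485.4604], [0.3356, 0.659, 0.6731, -323.3209], [-0.3292, -0.5875, 0.7392, -905.4017], [0.0, 0.0, 0.0, 1.0]]}
```

View pics/top0.png

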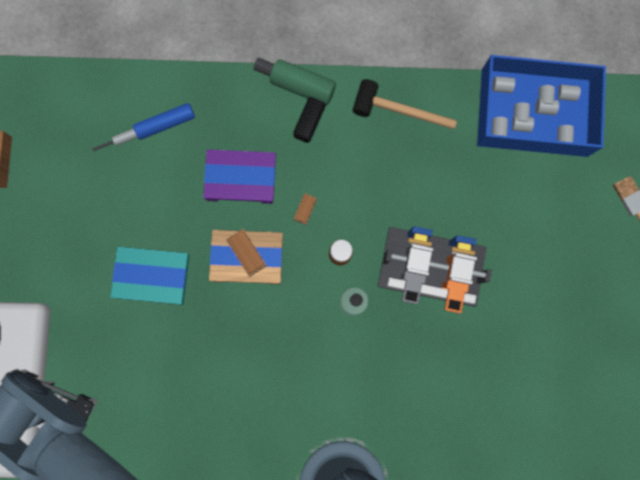

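View pics/side0.png

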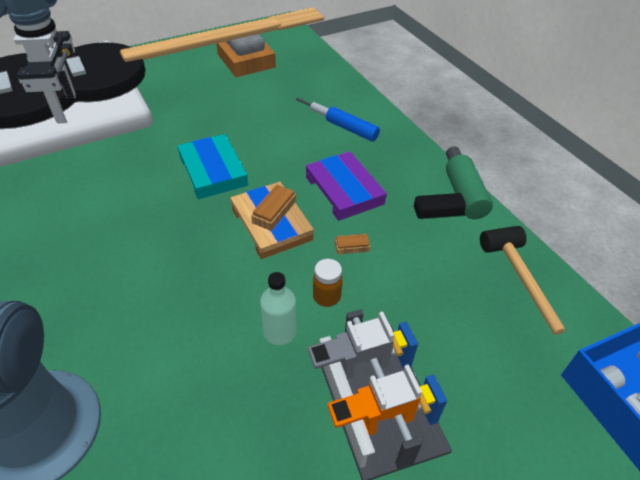

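The top view shows the wooden stand at (246,256) with a block on it at (246,252), the jar at (341,251), the bottle at (355,300) and the rack at (437,265). The orange cradle is at (460,270) and the grey one at (417,260). The candidates are:
- **Stand:** purple (240,176) and turquoise (150,275) are decoys, so the wood one at (246,256) is meant.
- **Block:** the small one on the bench at (305,208) is a decoy, so the large one on the stand is meant.

Next I'll measure these and confirm them in enlarged crops.

```bash
cat > h.py <<'E'
from workcell import env
import cv2,numpy as np
from scipy.spatial.transform import Rotation as R
def proj(n,p,c=None):
    c=c or env.calibration(n);T=np.array(c["camera_from_world"]);p=np.atleast_2d(p)
    q=p@T[:3,:3].T+T[:3,3];return np.c_[c["cx"]+c["fx"]*q[:,0]/-q[:,2],c["cy"]+c["fy"]*q[:,1]/q[:,2]]
def ray(n,uv,c=None):
    c=c or env.calibration(n);T=np.array(c["camera_from_world"]);uv=np.atleast_2d(uv).astype(float)
    d=np.c_[(uv[:,0]-c["cx"])/c["fx"],-(uv[:,1]-c["cy"])/c["fy"],-np.ones(len(uv))]@T[:3,:3]
    return -T[:3,:3].T@T[:3,3],d
def onz(n,uv,z,c=None):
    o,d=ray(n,uv,c);return o+d*((z-o[2])/d[:,2])[:,None]
def hsvmask(im,lo,hi): return cv2.inRange(cv2.cvtColor(im,cv2.COLOR_BGR2HSV),lo,hi)
def crop(im,x0,y0,x1,y1,k,name): cv2.imwrite(f"pics/{name}.png",cv2.resize(im[y0:y1,x0:x1],None,fx=k,fy=k,interpolation=cv2.INTER_CUBIC))
E
python3 - <<'E'
from h import *
im=cv2.imread("pics/top0.png")
crop(im,200,140,330,290,4,"stand_c"); crop(im,325,220,500,320,4.5,"rack_c")
crop(cv2.imread("pics/side0.png"),220,170,460,480,1.9,"side_c")
E
```

```text
(no output)
```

View pics/stand_c.png

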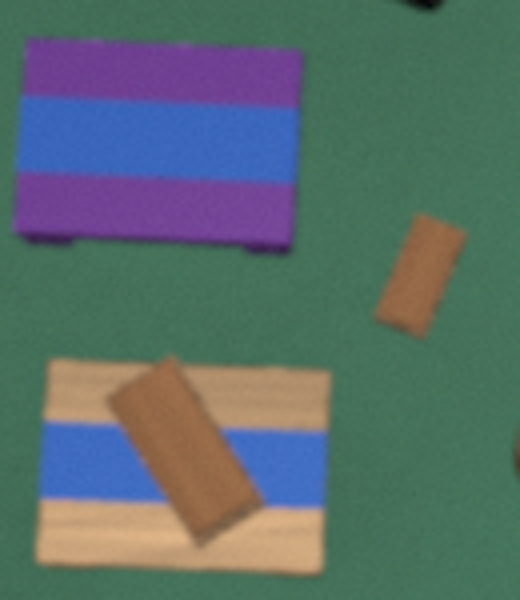

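View pics/rack_c.png

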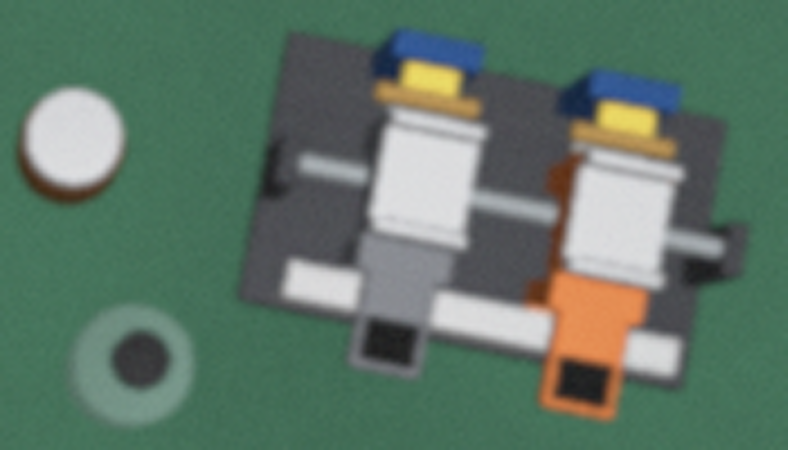

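View pics/side_c.png

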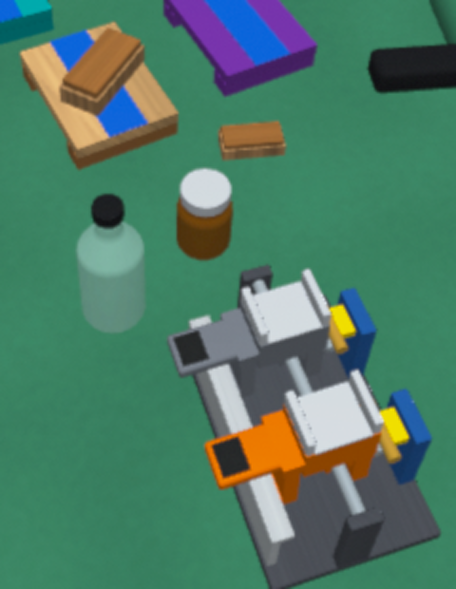

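The crops confirm the choice. The wooden stand carries the large block, and the orange cradle is at the rack's -y place, with its tail pad at (581,382) in the crop. Now I'll work out coordinates.

Run:
```python
from h import *
im=cv2.imread("pics/top0.png")
S=lambda a:np.array(a)/4+[200,140]
K=lambda a:np.array(a)/4.5+[325,220]
st=onz("top",S([(48,359),(331,371),(323,573),(37,563)]),40);print("stand",st.round(),st.mean(0).round(1))
e=(st[1]+st[2]-st[0]-st[3])/2;print(np.linalg.norm(e),"yaxis ang",np.degrees(np.arctan2(-e[1],-e[0])))
f=(st[0]+st[1]-st[2]-st[3])/2;print(np.linalg.norm(f),"xaxis ang",np.degrees(np.arctan2(f[1],f[0])))
# block
hs=cv2.cvtColor(im,cv2.COLOR_BGR2HSV)
for p in [(246,252),(305,208),(240,240)]: print("hsv",hs[p[1],p[0]])
b=onz("top",S([(107,399),(172,356),(263,500),(200,536)]),76);print("block",b.round(),b.mean(0).round(1))
l=(b[2]+b[3]-b[0]-b[1])/2;w=(b[1]+b[2]-b[0]-b[3])/2
print(np.linalg.norm(l),np.linalg.norm(w),"len ang",np.degrees(np.arctan2(l[1],l[0])),np.degrees(np.arctan2(w[1],w[0])))
m=hsvmask(im,(8,190,150),(16,255,255));m[:220]=0;m[:,:400]=0
cs=max(cv2.findContours(m,0,2)[0],key=cv2.contourArea);print(cv2.boundingRect(cs))
r=onz("top",K([(300,163),(722,247)]),91);print("rail ends",r.round(1))
e=r[0]-r[1];print(np.linalg.norm(e),"rack yaw from y", np.degrees(np.arctan2(-e[0],e[1])))
bp=onz("top",K([(290,32),(727,122),(682,388),(242,298)]),12);print("plate",bp.round(1),bp.mean(0))
e=(bp[0]+bp[3]-bp[1]-bp[2])/2;print(np.linalg.norm(e),np.degrees(np.arctan2(-e[0],e[1])))
print("tailpad orange",onz("top",K([(583,382)]),72+45),"grey",onz("top",K([(389,342)]),117))
print("tail end o",onz("top",K([(541,405),(615,418)]),117),"horn tops o",onz("top",K([(577,150),(684,170),(665,282),(560,262)]),150))
print("bottlecap",onz("top",K([(141,359)]),170),"jar",onz("top",K([(75,138)]),90))
```

```text
stand [[626. 350.  40.]
 [624. 169.  40.]
 [494. 170.  40.]
 [496. 351.  40.]] [560.2 259.9  40. ]
181.03196773521475 yaxis ang 89.34628481770196
129.97733999917054 xaxis ang -0.1963363384596973
hsv [ 13 133 149]
hsv [ 13 130 153]
hsv [ 13 136 146]
block [[597. 306.  76.]
 [625. 267.  76.]
 [536. 207.  76.]
 [513. 245.  76.]] [567.8 256.   76. ]
105.7006690737375 46.52540281455456 len ang -144.80414171722813 -56.25794180500364Traceback (most recent call last):
  File "<stdin>", line 15, in <module>
ValueError: max() iterable argument is empty
```

Run:
```python
from h import *
K=lambda a:np.array(a)/4.5+[325,220]
r=onz("top",K([(300,163),(722,247)]),91);print("rail ends",r.round(1))
e=r[0]-r[1];print(np.linalg.norm(e),"rack yaw from y", np.degrees(np.arctan2(-e[0],e[1])))
bp=onz("top",K([(290,32),(727,122),(682,388),(242,298)]),12);print("plate",bp.round(1),bp.mean(0))
e=(bp[0]+bp[3]-bp[1]-bp[2])/2;print(np.linalg.norm(e),np.degrees(np.arctan2(-e[0],e[1])))
e=(bp[0]+bp[1]-bp[3]-bp[2])/2;print(np.linalg.norm(e),np.degrees(np.arctan2(e[1],e[0])))
print("tailpad orange",onz("top",K([(583,382)]),72+45),"grey",onz("top",K([(389,342)]),117))
print("tail end o",onz("top",K([(541,405),(615,418)]),117),"horn tops o",onz("top",K([(577,150),(684,170),(665,282),(560,262)]),150))
print("bottlecap",onz("top",K([(141,359)]),170),"jar",onz("top",K([(75,138)]),90))
s=env.get_state(); print(s["time"],R.from_quat(s["tool_rot"]).as_matrix().round(3))
c=env.calibration("wrist");T=np.array(c["camera_from_world"]);print(-T[:3,:3].T@T[:3,3]-s["tcp_pos"])
```

```text
rail ends [[ 565.2 -104.4   91. ]
 [ 525.3 -336.2   91. ]]
235.2275164826918 rack yaw from y -9.763848760817892
plate [[ 650.7 -107.7   12. ]
 [ 605.  -362.    12. ]
 [ 450.8 -334.5   12. ]
 [ 495.4  -81.8   12. ]] [ 550.4650073  -221.50362314   12.        ]
257.4770113574555 -10.106505907127758
157.02521345109167 -9.807624397750779
tailpad orange [[ 448.74499357 -253.63823547  117.        ]] grey [[ 467.27141104 -149.72978564  117.        ]]
tail end o [[ 435.93967419 -231.12854667  117.        ]
 [ 430.09453392 -270.666128    117.        ]] horn tops o [[ 569.40488482 -243.40508376  150.        ]
 [ 560.3347456  -300.00649988  150.        ]
 [ 500.90320083 -289.45612435  150.        ]
 [ 509.91939246 -234.22660568  150.        ]]
bottlecap [[452.48534895 -13.55694047 170.        ]] jar [[575.72109831  19.37861379  90.        ]]
0.1 [[-0.936  0.352 -0.001]
 [ 0.352  0.936 -0.001]
 [ 0.    -0.002 -1.   ]]
[-79.44364475  29.39575007 171.61107635]
```

```bash
cat >> h.py <<'E'
def rel(pos,yang,tilt=None,R0=None,p0=None):
    """target TCP, world angle (deg) of tool y with tool pointing down"""
    s=env.get_state()
    R0=R.from_quat(s["tool_rot"]).as_matrix() if R0 is None else R0
    p0=s["tcp_pos"] if p0 is None else p0
    a=np.radians(yang);y=np.array([np.cos(a),np.sin(a),0]);z=np.array([0,0,-1.]);x=np.cross(y,z)
    Rt=np.c_[x,y,z]
    if tilt is not None: Rt=R.from_rotvec(tilt).as_matrix()@Rt
    w=R.from_matrix(R0.T@Rt).as_rotvec();d=R0.T@(np.array(pos)-p0)/1000
    print("w",w.round(4),"d",d.round(4),"deg",np.degrees(np.linalg.norm(w)).round(1),"mm",(np.linalg.norm(d)*1000).round(1))
E
python3 - <<'E'
from h import *
rel([568,256,215],125.2)
E
```

```text
w [-0.0014 -0.0011 -0.9741] d [-0.4416 -0.2099 -0.0023] deg 55.8 mm 488.9
```

>>> play_rows --pt "0 0 -0.08 -0.037 -0.0175 0 1" --pt "0 0 -0.2 -0.09 -0.043 0 1" --pt "0 0 -0.32 -0.146 -0.069 0 1" --pt "0 0 -0.45 -0.202 -0.096 0 1" --pt "0 0 -0.57 -0.258 -0.123 0 1" --pt "0 0 -0.69 -0.313 -0.149 0 1" --pt "0 0 -0.8 -0.363 -0.172 0 1" --pt "0 0 -0.9 -0.408 -0.194 0 1" --pt "0 0 -0.96 -0.435 -0.207 0 1" --pt "0 0 -0.974 -0.4415 -0.21 0 1" --pt "0 0 -0.974 -0.4415 -0.21 0 1" --pt "0 0 -0.974 -0.4415 -0.21 0 1"

```text
time: 1.6
tcp_pos: [567.2, 257.4, 213.3]
tool_rot: [-0.303, 0.953, 0.0, -0.0]
contact_force: [-0.2, -0.3, -0.1]
opening: 93.9
```

Run:
```python
from h import *
c=env.calibration("wrist");im=env.read_camera("wrist");cv2.imwrite("pics/w1.png",im)
import pickle;pickle.dump(c,open("w1.pkl","wb"));print(env.get_state()["tcp_pos"])
```

```text
[567.29541082 257.48250051 213.43538892]
```

View pics/w1.png

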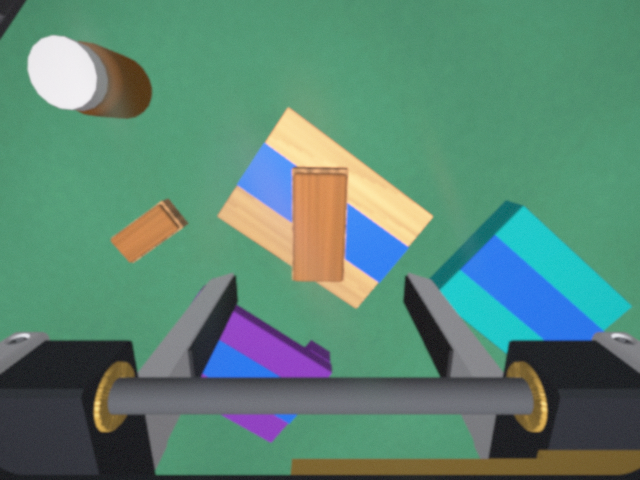

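The wrist view shows the block's top at (293,174)-(344,281), lined up with the jaws, and the stand corners at (288,107), (433,216), (358,308) and (218,215). I'll cast these corners as rays.

Run:
```python
from h import *
import pickle;c=pickle.load(open("w1.pkl","rb"))
b=onz("wrist",[(293,174),(347,174),(344,281),(292,280)],76,c);print(b.round(1),b.mean(0))
l=(b[2]+b[3]-b[0]-b[1])/2;w=(b[1]+b[2]-b[0]-b[3])/2
print(np.linalg.norm(l),np.linalg.norm(w),np.degrees(np.arctan2(l[1],l[0])),np.degrees(np.arctan2(w[1],w[0])))
st=onz("wrist",[(288,107),(433,216),(358,308),(218,215)],40,c);print("stand",st.round(1),st.mean(0))
j=onz("wrist",[(67,73)],90,c);print("jar",j)
rel([b.mean(0)[0],b.mean(0)[1],55],125.2)
```

```text
[[539.2 209.   76. ]
 [511.8 247.9  76. ]
 [595.7 306.3  76. ]
 [623.8 264.7  76. ]] [567.6138782  256.98018051  76.        ]
101.7636027578317 48.90116586682417 34.12356034610037 124.60394436658234
stand [[495.4 170.6  40. ]
 [496.9 349.2  40. ]
 [624.3 349.5  40. ]
 [622.4 169.6  40. ]] [559.7461901  259.72644313  40.        ]
jar [[574.17148412  21.96103771  90.        ]]
w [ 0.0003 -0.0001  0.0011] d [ 0.     -0.0006  0.1584] deg 0.1 mm 158.4
```

>>> play_rows --pt "0 0 0 0 0 0.03 1" --pt "0 0 0 0 -0.0005 0.075 1" --pt "0 0 0 0 -0.0005 0.115 1" --pt "0 0 0 0 -0.0005 0.14 1" --pt "0 0 0 0 -0.0005 0.155 1" --pt "0 0 0 0 -0.0005 0.158 1" --pt "0 0 0 0 -0.0005 0.158 0.3" --pt "0 0 0 0 -0.0005 0.158 0.3" --pt "0 0 0 0 -0.0005 0.158 0.3" --pt "0 0 0 0 -0.0005 0.158 0.3" --pt "0 0 0 0 -0.0005 0.158 0.3" --pt "0 0 0 0 -0.0005 0.158 0.3"

```text
time: 3.15
tcp_pos: [568.5, 256.1, 55.7]
tool_rot: [-0.302, 0.953, 0.0, 0.0]
contact_force: [-1.0, -0.1, 2.3]
opening: 51.9
```

Run:
```python
from h import *
rel([568,256,110],125);rel([400,190,110],125);rel([400,190,17.2],125);rel([400,190,120],125)
```

```text
w [0.0001 0.0002 0.0033] d [ 0.0004  0.0002 -0.0543] deg 0.2 mm 54.3
w [0.0001 0.0002 0.0033] d [ 0.1758  0.0431 -0.0543] deg 0.2 mm 189.0
w [0.0001 0.0002 0.0033] d [0.1758 0.0431 0.0385] deg 0.2 mm 185.1
w [0.0001 0.0002 0.0033] d [ 0.1758  0.0431 -0.0643] deg 0.2 mm 192.1
```

>>> play_rows --pt "0 0 0 0 0 -0.015 0.3" --pt "0 0 0 0 0 -0.04 0.3" --pt "0 0 0 0.015 0.004 -0.054 0.3" --pt "0 0 0 0.05 0.012 -0.054 0.3" --pt "0 0 0 0.09 0.022 -0.054 0.3" --pt "0 0 0 0.13 0.032 -0.05 0.3" --pt "0 0 0 0.16 0.039 -0.04 0.3" --pt "0 0 0 0.176 0.043 -0.02 0.3" --pt "0 0 0 0.176 0.043 0.005 0.3" --pt "0 0 0 0.176 0.043 0.025 0.3" --pt "0 0 0 0.176 0.043 0.034 0.3" --pt "0 0 0 0.176 0.043 0.036 0.3"

```text
time: 4.65
tcp_pos: [399.9, 189.7, 19.6]
tool_rot: [-0.302, 0.953, -0.0, -0.0]
contact_force: [-0.3, -0.2, -0.9]
opening: 51.7
```

>>> play_rows --pt "0 0 0 0 0 0.001 0.3" --pt "0 0 0 0 0 0.002 0.3"

```text
time: 4.9
tcp_pos: [400.5, 189.8, 18.1]
tool_rot: [-0.302, 0.953, -0.0, 0.001]
contact_force: [-0.2, 0.3, -1.3]
opening: 51.4
```

>>> play_rows --pt "0 0 0 0 0 0.001 0.3" --pt "0 0 0 0 0 0.002 0.3" --pt "0 0 0 0 0 0.002 0.3"

```text
time: 5.28
tcp_pos: [400.0, 189.7, 15.7]
tool_rot: [-0.302, 0.953, -0.0, 0.0]
contact_force: [-0.8, -0.2, 2.1]
opening: 51.7
```

>>> play_rows --pt "0 0 0 0 0 0 1" --pt "0 0 0 0 0 0 1" --pt "0 0 0 0 0 0 1" --pt "0 0 0 0 0 -0.01 1" --pt "0 0 0 0 0 -0.04 1" --pt "0 0 0 0 0 -0.09 1" --pt "0 0 0 0 0 -0.14 1" --pt "0 0 0 0 0 -0.19 1" --pt "0 0 0 0 0 -0.23 1" --pt "0 0 0 0 0 -0.245 1" --pt "0 0 0 0 0 -0.245 1"

```text
time: 6.65
tcp_pos: [400.0, 189.7, 260.8]
tool_rot: [-0.302, 0.953, -0.0, 0.001]
contact_force: [0.0, 0.1, -0.9]
opening: 94.1
```

Run:
```python
from h import *
rel([480,-255,260],80)
im=env.read_camera("top");crop(im,100,140,400,400,2.2,"top1")
```

```text
w [-0.      0.0012  0.7887] d [ 0.1909 -0.4096  0.0008] deg 45.2 mm 451.9
```

View pics/top1.png

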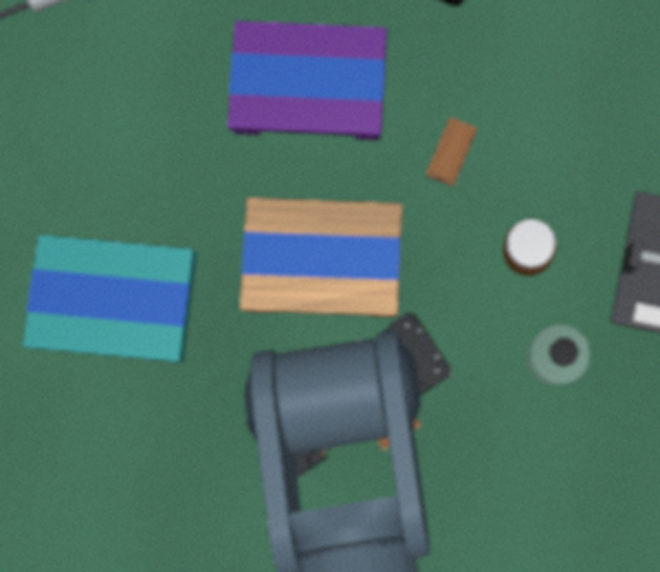

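The stand is clear: its top is at (320,255) in the crop, with nothing on it. The block's edge shows under the arm at (400,437). I'll move over the rack.

>>> play_rows --pt "0 0 0.07 0.016 -0.034 0 1" --pt "0 0 0.16 0.038 -0.082 0 1" --pt "0 0 0.25 0.061 -0.131 0 1" --pt "0 0 0.35 0.084 -0.18 0 1" --pt "0 0 0.45 0.108 -0.23 0 1" --pt "0 0 0.54 0.131 -0.28 0 1" --pt "0 0 0.64 0.154 -0.33 0 1" --pt "0 0 0.73 0.175 -0.375 0 1" --pt "0 0 0.78 0.187 -0.402 0 1" --pt "0 0 0.789 0.191 -0.41 0 0.3" --pt "0 0 0.789 0.191 -0.41 0 0.3" --pt "0 0 0.789 0.191 -0.41 0 0.3"

```text
time: 8.2
tcp_pos: [479.8, -254.2, 260.0]
tool_rot: [0.086, 0.996, 0.0, -0.0]
contact_force: [0.7, -1.1, 0.4]
opening: 67.3
```

Run:
```python
from h import *
import pickle
c=env.calibration("wrist");im=env.read_camera("wrist");cv2.imwrite("pics/w2.png",im)
pickle.dump(c,open("w2.pkl","wb"));im=env.read_camera("side");cv2.imwrite("pics/s2.png",im)
```

```text
(no output)
```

View pics/w2.png

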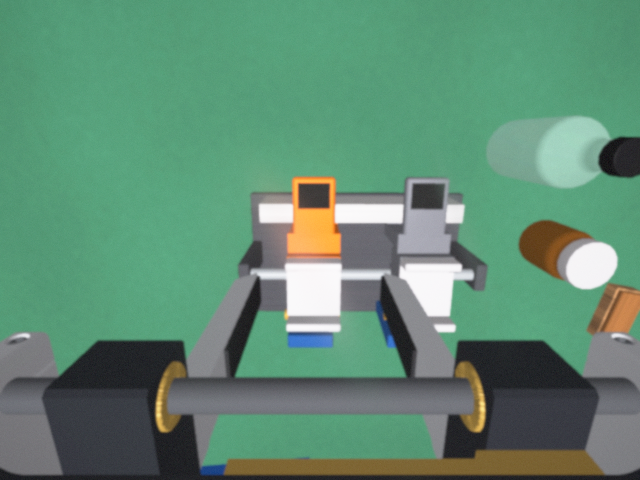

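View pics/s2.png

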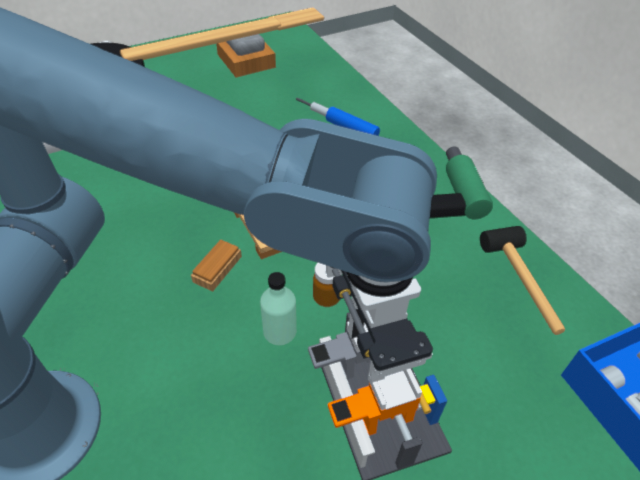

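The side view shows the block lying flat on the bench at (216,264). The wrist view shows the orange tail end at (293..335,178), the pad centre at (314,196), the near horn at (286..341,260) and the far horn at about (286..341,325).

Run:
```python
from h import *
import pickle;c=pickle.load(open("w2.pkl","rb"))
O=np.array([545.4,-220.5]);a=np.radians(-10);Rr=np.array([[np.cos(a),-np.sin(a)],[np.sin(a),np.cos(a)]])
def show(n,uv,z):
    p=onz("wrist",uv,z,c);print(n,p.round(1).tolist(),"local",((p[:,:2]-O)@Rr).round(1).tolist())
show("tail end",[(293,178),(335,178)],117)
show("pad",[(314,196)],117)
show("horn near",[(286,260),(341,260)],150)
show("horn far",[(286,323),(341,323)],150)
show("grey tail end",[(406,178),(447,178)],117)
show("rail",[(251,273),(473,273)],91)
show("lip",[(260,205),(462,205),(260,222),(462,222)],65)
show("plate",[(250,193),(462,193)],12)
```

```text
tail end [[429.5, -270.6, 117.0], [436.1, -233.3, 117.0]] local [[-105.4, -69.4], [-105.4, -31.6]]
pad [[448.9, -254.8, 117.0]] local [[-89.1, -50.6]]
horn near [[494.0, -287.0, 150.0], [502.2, -240.2, 150.0]] local [[-39.1, -74.5], [-39.1, -26.9]]
horn far [[554.1, -299.3, 150.0], [562.8, -249.8, 150.0]] local [[22.2, -76.1], [22.2, -25.8]]
grey tail end [[447.1, -170.3, 117.0], [453.5, -133.9, 117.0]] local [[-105.5, 32.4], [-105.5, 69.3]]
rail [[522.4, -336.2, 91.0], [563.1, -105.1, 91.0]] local [[-2.6, -118.0], [-2.6, 116.8]]
lip [[457.1, -316.1, 65.0], [494.7, -102.5, 65.0], [475.5, -320.2, 65.0], [513.6, -103.6, 65.0]] local [[-70.4, -109.4], [-70.5, 107.4], [-51.6, -110.4], [-51.7, 109.6]]
plate [[449.3, -335.7, 12.0], [494.0, -81.8, 12.0]] local [[-74.6, -130.2], [-74.7, 127.7]]
```

Run:
```python
from h import *
rel([452.5,-255.6,133],80)
```

```text
w [0.0001 0.     0.0013] d [ 0.0269 -0.006   0.1275] deg 0.1 mm 130.4
```

>>> play_rows --pt "0 0 0 0.01 -0.002 0.02 0" --pt "0 0 0 0.02 -0.004 0.05 0" --pt "0 0 0 0.027 -0.006 0.08 0" --pt "0 0 0 0.027 -0.006 0.105 0" --pt "0 0 0 0.027 -0.006 0.12 0" --pt "0 0 0 0.027 -0.006 0.127 0" --pt "0 0 0 0.027 -0.006 0.127 0"

```text
time: 9.18
tcp_pos: [452.6, -256.6, 133.7]
tool_rot: [0.087, 0.996, -0.0, 0.0]
contact_force: [0.2, 0.1, 0.4]
opening: 0.6
```

>>> play_rows --pt "0 0 0 0 0 0.004 0" --pt "0 0 0 0 0 0.007 0" --pt "0 0 0 0 0 0.01 0" --pt "0 0 0 0 0 0.013 0" --pt "0 0 0 0 0 0.016 0" --pt "0 0 0 0 0 0.018 0"

```text
time: 9.93
tcp_pos: [452.3, -257.1, 118.9]
tool_rot: [0.087, 0.996, 0.0, -0.001]
contact_force: [-12.6, 7.6, 28.2]
opening: 0.5
```

The force is higher than expected, 28 N after 6 mm of press. I'll look before pressing on.

Run:
```python
from h import *
im=env.read_camera("side");crop(im,280,220,480,480,2.2,"s3");im=env.read_camera("wrist");cv2.imwrite("pics/w3.png",im)
s=env.get_state();print(s["contact_force"],s["ft_torque"],s["tcp_pos"])
```

```text
[-10.66211873   7.68784341  23.95632392] [ 1.30259051  2.1035225  -0.04045431] [ 452.32828458 -257.05201779  119.11369196]
```

View pics/s3.png

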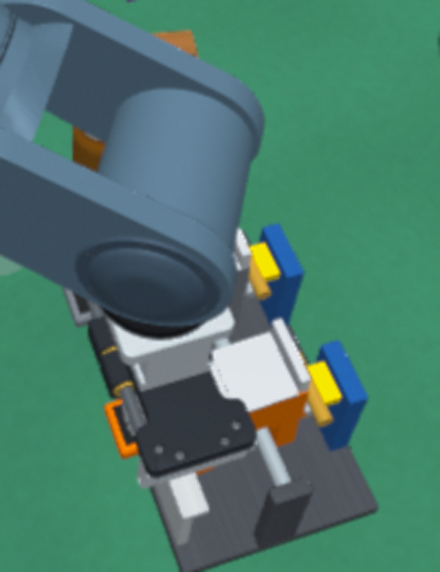

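View pics/w3.png

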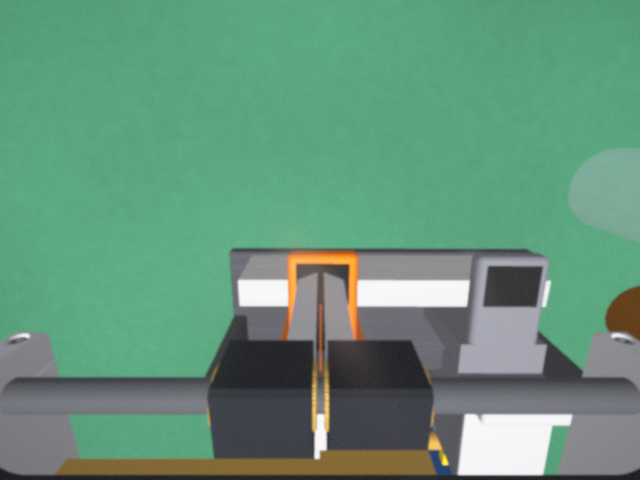

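The fingers sit mid-tail as intended and nothing else touches. The extra load is drag from the tail moving in -x, so I'll follow it while pressing.

>>> play_rows --pt "0 0 0 0.002 0.001 0.001 0" --pt "0 0 0 0.003 0.0015 0.003 0" --pt "0 0 0 0.004 0.0015 0.005 0"

```text
time: 10.4
tcp_pos: [451.3, -256.9, 115.9]
tool_rot: [0.087, 0.996, -0.002, 0.003]
contact_force: [-2.2, 2.4, 15.2]
opening: -0.0
```

>>> play_rows --pt "0 0 0 0.0005 0.0005 0.002 0" --pt "0 0 0 0.001 0.0005 0.004 0" --pt "0 0 0 0.0015 0.0005 0.006 0" --pt "0 0 0 0.002 0.0005 0.008 0"

```text
time: 10.9
tcp_pos: [446.9, -254.3, 102.8]
tool_rot: [0.087, 0.996, -0.001, 0.0]
contact_force: [-1.3, -1.1, 2.1]
opening: 0.5
```

>>> play_rows --pt "0 0 0 0 0 0.003 0" --pt "0 0 0 0 0 0.006 0" --pt "0 0 0 0 0 0.009 0" --pt "0 0 0 0 0 0.012 0" --pt "0 0 0 0 0 0.015 0"

```text
time: 11.52
tcp_pos: [446.8, -253.5, 87.1]
tool_rot: [0.087, 0.996, 0.0, -0.0]
contact_force: [0.4, -0.7, 0.9]
opening: 0.2
```

>>> play_rows --pt "0 0 0 0 0 0.002 0" --pt "0 0 0 0 0 0.004 0" --pt "0 0 0 0 0 0.006 0"

```text
time: 11.9
tcp_pos: [446.9, -253.6, 81.4]
tool_rot: [0.087, 0.996, -0.0, 0.0]
contact_force: [0.6, -0.7, -0.3]
opening: 0.3
```

Run:
```python
from h import *
im=env.read_camera("side");crop(im,280,220,480,480,2.2,"s4")
```

```text
(no output)
```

View pics/s4.png

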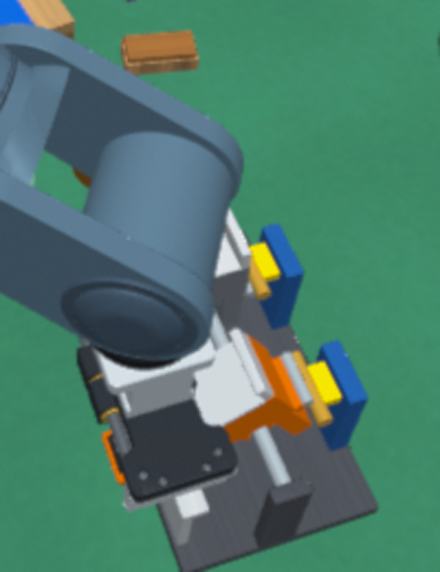

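It is tipped: the orange block leans toward the tail and the nose is above the roller. I'll back off and look.

>>> play_rows --pt "0 0 0 0 0 -0.02 0" --pt "0 0 0 0 0 -0.06 0" --pt "0 0 0 0 0 -0.11 0" --pt "0 0 0 -0.01 0 -0.15 0.5" --pt "0 0 0 -0.02 0 -0.175 1" --pt "0 0 0 -0.02 0 -0.18 1" --pt "0 0 0 -0.02 0 -0.18 1"

```text
time: 12.82
tcp_pos: [466.0, -256.8, 260.5]
tool_rot: [0.087, 0.996, 0.0, -0.001]
contact_force: [-0.2, -0.2, -0.6]
opening: 37.0
```

Run:
```python
from h import *
import pickle
c=env.calibration("wrist");im=env.read_camera("wrist");cv2.imwrite("pics/w5.png",im)
pickle.dump(c,open("w5.pkl","wb"));im=env.read_camera("side");crop(im,280,220,480,480,2.2,"s5")
```

```text
(no output)
```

View pics/w5.png

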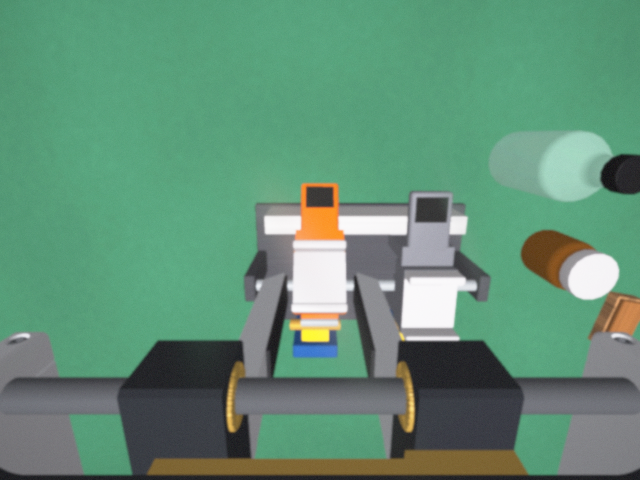

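View pics/s5.png

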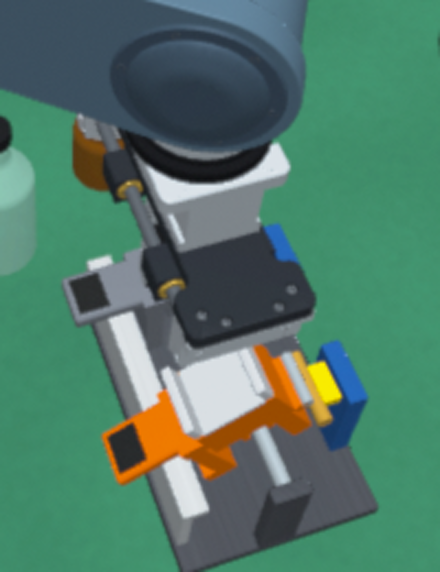

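It stays tipped with the hand off it. The wrist view shows the near horn at (294..346,244), the far horn at (293..348,307), and the tail tip at (303..336,184). I'll check these against the expected 31° pose and read the position along the rail.

```bash
cat >> h.py <<'E'
O=np.array([545.4,-220.5]);_a=np.radians(-10);Rr=np.array([[np.cos(_a),-np.sin(_a)],[np.sin(_a),np.cos(_a)]])
def W(l): l=np.atleast_2d(l).astype(float);return np.c_[l[:,:2]@Rr.T+O,l[:,2]]
def tip(x,z,y,t=31):
    t=np.radians(t);z=z-40;return [x*np.cos(t)-z*np.sin(t),y,85+x*np.sin(t)+z*np.cos(t)]
E
python3 - <<'E'
from h import *
import pickle;c=pickle.load(open("w5.pkl","rb"))
for t in (29,31,33):
    P=[tip(-29,105,-50.7,t),tip(29,105,-50.7,t),tip(-105,72,-50.7,t)]
    print(t,proj("wrist",W(P),c).round(1).tolist())
for n,uv,p in [("near",[(294,244),(346,244)],tip(-29,105,0)),("far",[(293,307),(348,307)],tip(29,105,0)),("tail",[(303,184),(336,184)],tip(-105,72,0))]:
    q=onz("wrist",uv,p[2],c);l=(q[:,:2]-O)@Rr;print(n,l.round(1).tolist(),"y",l[:,1].mean(),"x exp",p[0])
y=-50
g=W([tip(0,62,y)])[0];g2=W([tip(0,62+110,y)])[0];print(g,g2)
ax=np.array([*(Rr@[0,1]),0])  # rack y
for s in (1,-1): rel(g2,80,tilt=s*np.radians(31)*ax)
print(R.from_rotvec(np.radians(31)*ax).apply([0,0,-1]),R.from_rotvec(-np.radians(31)*ax).apply([0,0,-1]))
E
```

```text
29 [[319.4, 246.7], [319.4, 310.9], [319.4, 182.3]]
31 [[319.4, 244.5], [319.4, 308.3], [319.4, 182.7]]
33 [[319.4, 242.4], [319.4, 305.6], [319.4, 183.1]]
near [[-58.9, -74.2], [-58.8, -26.0]] y -50.12527046220801 x exp -58.33532658951478
far [[-9.9, -74.1], [-9.8, -25.4]] y -49.745385060955925 x exp -8.619623148792261
tail [[-105.1, -68.3], [-105.0, -32.8]] y -50.59083062438884 x exp -106.48378497084353
[ 525.55889435 -267.77280834  103.85768062] [ 469.76541053 -257.9349118   198.14608369]
w [ 0.0016  0.5384 -0.    ] d [-0.0045 -0.0007  0.0615] deg 30.9 mm 61.7
w [ 0.0014 -0.5437 -0.0008] d [-0.0045 -0.0007  0.0615] deg 31.1 mm 61.7
[-0.50721349  0.08943542 -0.8571673 ] [ 0.50721349 -0.08943542 -0.8571673 ]
```

The pose matches 31° at rack y = -50. I'll tilt the tool to match, with the jaws at about 80% opening.

>>> play_rows --pt "0 -0.08 0 0 0 0.005 0.8" --pt "0 -0.19 0 -0.001 0 0.015 0.8" --pt "0 -0.31 0 -0.002 -0.001 0.03 0.8" --pt "0 -0.43 0 -0.004 -0.001 0.045 0.8" --pt "0 -0.52 0 -0.0045 -0.001 0.057 0.8" --pt "0 -0.543 0 -0.0045 -0.001 0.0615 0.8" --pt "0 -0.543 0 -0.0045 -0.001 0.0615 0.8" --pt "0 -0.543 0 -0.0045 -0.001 0.0615 0.8"

```text
time: 13.92
tcp_pos: [471.4, -259.4, 200.9]
tool_rot: [0.084, 0.96, -0.024, 0.267]
contact_force: [0.0, -0.4, 0.1]
opening: 75.1
```

Run:
```python
from h import *
y=-50.2
ax=np.array([*(Rr@[0,1]),0])
rel(W([tip(0,62,y)])[0],80,tilt=-np.radians(31)*ax)
print(env.get_state()["joints"])
im=env.read_camera("wrist");cv2.imwrite("pics/w6.png",im)
```

```text
w [-0.0007  0.0024  0.0005] d [0.0033 0.001  0.1114] deg 0.1 mm 111.5
[-0.89428016 -0.31177684  2.19780265  0.45649155  0.88217351 -2.51736489]
```

View pics/w6.png

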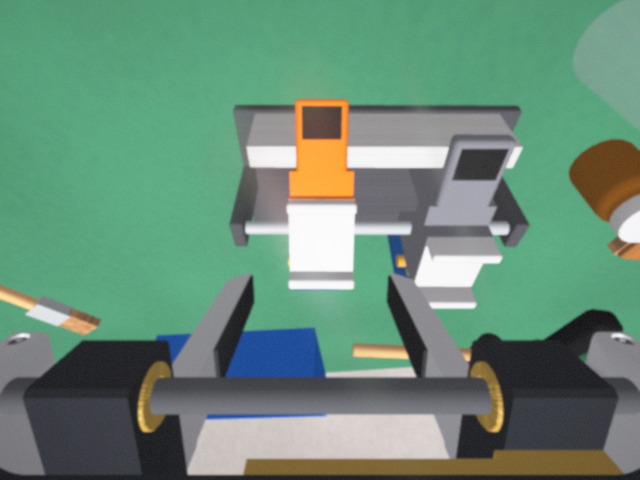

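The jaws are centred on the cradle (block centre x≈322). I'll go in along the tilted axis.

>>> play_rows --pt "0 0 0 0.001 0.0005 0.015 0.8" --pt "0 0 0 0.002 0.001 0.04 0.8" --pt "0 0 0 0.003 0.001 0.065 0.8" --pt "0 0 0 0.0033 0.001 0.085 0.8" --pt "0 0 0 0.0033 0.001 0.1 0.8" --pt "0 0 0 0.0033 0.001 0.109 0.8" --pt "0 0 0 0.0033 0.001 0.111 0.8" --pt "0 0 0 0.0033 0.001 0.111 0.8"

```text
time: 14.98
tcp_pos: [524.8, -267.5, 103.4]
tool_rot: [0.084, 0.96, -0.024, 0.267]
contact_force: [-0.3, 0.2, -0.5]
opening: 75.3
```

Run:
```python
from h import *
ax=np.array([*(Rr@[0,1]),0])
rel(W([tip(0,62,-50.2)])[0],80,tilt=-np.radians(31)*ax)
im=env.read_camera("wrist");cv2.imwrite("pics/w7.png",im)
im=env.read_camera("side");crop(im,280,220,480,480,2.2,"s7")
```

```text
w [-0.0003  0.0022 -0.    ] d [-0.0009 -0.0004  0.    ] deg 0.1 mm 1.0
```

View pics/w7.png

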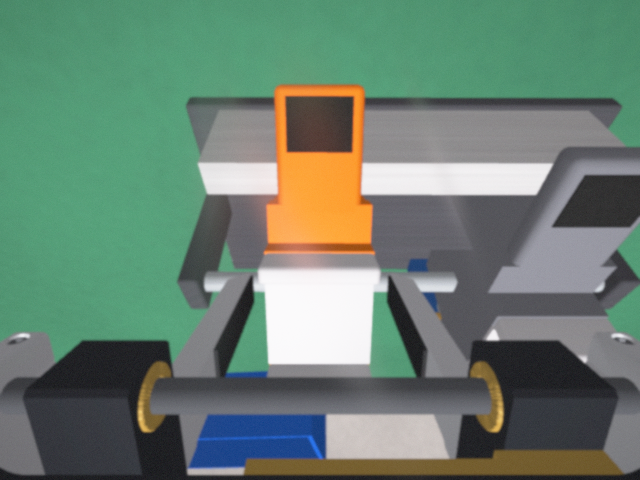

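View pics/s7.png

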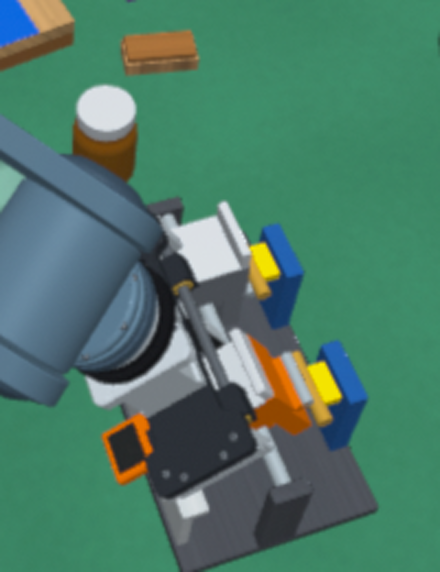

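The fingers straddle the block and nothing is touching (contact force about 0). I'll close.

>>> play_rows --pt "0 0 0 -0.001 0 0 0.3" --pt "0 0 0 -0.001 0 0 0.3" --pt "0 0 0 -0.001 0 0 0.3" --pt "0 0 0 -0.001 0 0 0.3" --pt "0 0 0 -0.001 0 0 0.3" --pt "0 0 0 -0.001 0 0 0.3"

```text
time: 15.82
tcp_pos: [525.6, -267.9, 104.0]
tool_rot: [0.084, 0.96, -0.024, 0.267]
contact_force: [-2.9, -0.7, 2.8]
opening: 49.8
```

Run:
```python
from h import *
ax=np.array([*(Rr@[0,1]),0]);p=env.get_state()["tcp_pos"];print(p)
for h in (20,80,140): rel(p+[0,0,h],80,tilt=-np.radians(31)*ax)
```

```text
[ 525.56970945 -267.90718385  104.0495979 ]
w [-0.0008  0.0024 -0.0001] d [-0.0103 -0.     -0.0171] deg 0.1 mm 20.0
w [-0.0008  0.0024 -0.0001] d [-0.0414 -0.0001 -0.0685] deg 0.1 mm 80.0
w [-0.0008  0.0024 -0.0001] d [-7.240e-02 -1.000e-04 -1.198e-01] deg 0.1 mm 140.0
```

>>> play_rows --pt "0 0 0 -0.001 0 -0.0017 0.3" --pt "0 0 0 -0.0025 0 -0.004 0.3" --pt "0 0 0 -0.005 0 -0.0085 0.3" --pt "0 0 0 -0.01 0 -0.017 0.3" --pt "0 0 0 -0.016 0 -0.026 0.3"

```text
time: 16.45
tcp_pos: [525.3, -267.1, 134.2]
tool_rot: [0.084, 0.96, -0.023, 0.267]
contact_force: [-0.0, -0.7, -4.5]
opening: 49.9
```

Run:
```python
from h import *
im=env.read_camera("wrist");cv2.imwrite("pics/w8.png",im)
im=env.read_camera("side");crop(im,280,220,480,480,2.2,"s8")
```

```text
(no output)
```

View pics/s8.png

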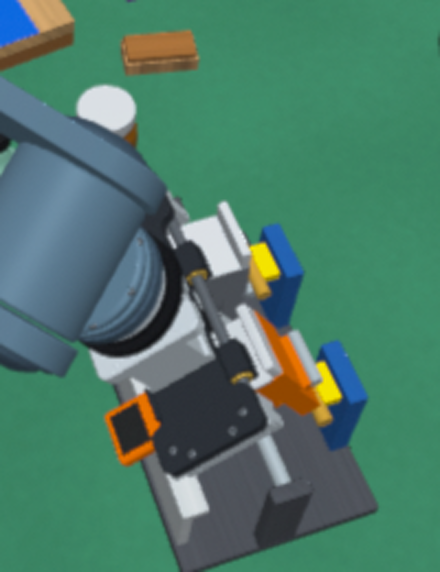

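The cradle is off the rail and its weight, 4.5 N, is on the gripper. I'll lift to clearance height with the tilt kept.

>>> play_rows --pt "0 0 0 -0.007 0 -0.012 0.3" --pt "0 0 0 -0.02 0 -0.034 0.3" --pt "0 0 0 -0.036 0 -0.06 0.3" --pt "0 0 0 -0.05 0 -0.083 0.3" --pt "0 0 0 -0.063 0 -0.104 0.3" --pt "0 0 0 -0.073 0 -0.12 0.3" --pt "0 0 0 -0.077 0 -0.128 0.3" --pt "0 0 0 -0.077 0 -0.128 0.3"

```text
time: 17.55
tcp_pos: [525.5, -267.6, 283.9]
tool_rot: [0.084, 0.96, -0.024, 0.267]
contact_force: [0.1, 0.3, -4.1]
opening: 49.9
```

Run:
```python
from h import *
print(env.get_state()["joints"])
rel([540,-200,290],80);
```

```text
[-0.80964868 -0.25532854  1.9986835   0.37783441  0.97978829 -2.35112285]
w [-4.000e-04  5.433e-01 -2.000e-04] d [-0.0053  0.0691 -0.0039] deg 31.1 mm 69.4
```

Now level it in the air.

>>> play_rows --pt "0 0.05 0 0 0.007 0 0.3" --pt "0 0.13 0 -0.001 0.017 -0.001 0.3" --pt "0 0.22 0 -0.002 0.028 -0.0015 0.3" --pt "0 0.32 0 -0.003 0.04 -0.002 0.3" --pt "0 0.42 0 -0.004 0.053 -0.003 0.3" --pt "0 0.5 0 -0.005 0.064 -0.004 0.3" --pt "0 0.535 0 -0.005 0.068 -0.004 0.3" --pt "0 0.543 0 -0.005 0.069 -0.004 0.3" --pt "0 0.543 0 -0.005 0.069 -0.004 0.3" --pt "0 0.543 0 -0.005 0.069 -0.004 0.3"

```text
time: 18.8
tcp_pos: [539.3, -200.3, 289.6]
tool_rot: [0.088, 0.996, -0.0, 0.0]
contact_force: [-0.8, 0.2, -4.8]
opening: 49.8
```

Run:
```python
from h import *
print(env.get_state()["joints"])
rel([560,259.8,290],89.5)
im=env.read_camera("side");cv2.imwrite("pics/s9.png",im)
```

```text
[-5.52576074e-01  1.61516394e-02  1.67068342e+00  1.22628896e-04
  1.45439985e+00 -1.94792754e+00]
w [-0.      0.0004 -0.1667] d [ 6.000e-02  4.566e-01 -4.000e-04] deg 9.6 mm 460.5
```

View pics/s9.png

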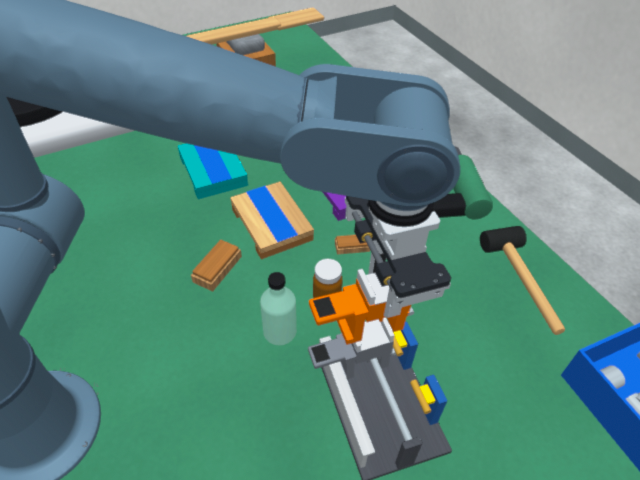

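The cradle hangs level at (355,305), well clear of the bottle. The grey one is still clipped at (350,350). I'll carry it over to the stand.

>>> play_rows --pt "0 0 -0.01 0.003 0.02 0 0.3" --pt "0 0 -0.025 0.008 0.06 0 0.3" --pt "0 0 -0.04 0.014 0.11 0 0.3" --pt "0 0 -0.06 0.021 0.16 0 0.3" --pt "0 0 -0.08 0.028 0.21 0 0.3" --pt "0 0 -0.1 0.034 0.26 0 0.3" --pt "0 0 -0.12 0.041 0.31 0 0.3" --pt "0 0 -0.135 0.047 0.36 0 0.3" --pt "0 0 -0.15 0.053 0.405 0 0.3" --pt "0 0 -0.16 0.058 0.44 0 0.3" --pt "0 0 -0.167 0.06 0.4565 0 0.3" --pt "0 0 -0.167 0.06 0.4565 0 0.3"

```text
time: 20.35
tcp_pos: [559.6, 260.7, 289.5]
tool_rot: [0.003, 1.0, -0.0, -0.0]
contact_force: [-0.3, -0.0, -4.7]
opening: 49.6
```

Run:
```python
from h import *
import pickle
rel([560,259.8,107],89.5)
c=env.calibration("wrist");im=env.read_camera("wrist");cv2.imwrite("pics/w10.png",im)
pickle.dump(c,open("w10.pkl","wb"))
```

```text
w [-0.0004 -0.0003  0.0026] d [-0.0005 -0.0008  0.1825] deg 0.2 mm 182.6
```

View pics/w10.png

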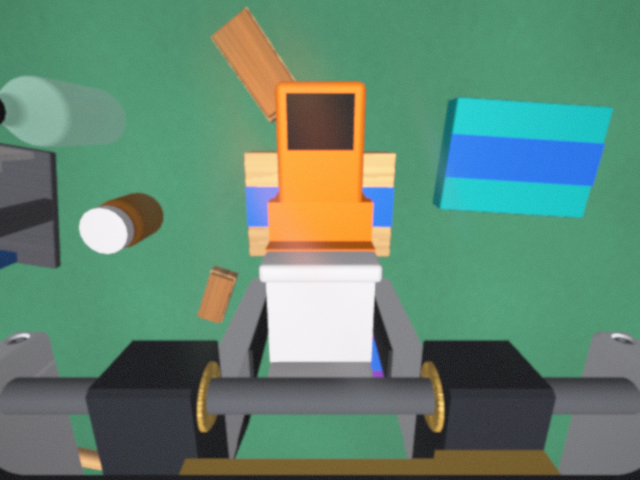

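The cradle is squarely over the stand, with the stand edges at 245 and 395 and the cradle centre at x≈321. I'll check its pitch in the jaws against the tail edge before lowering.

Run:
```python
from h import *
import pickle;c=pickle.load(open("w10.pkl","rb"))
s=env.get_state();Rm=R.from_quat(s["tool_rot"]).as_matrix();p=s["tcp_pos"]
for t in (-3,-2,-1,0,1,2):
    a=np.radians(t);o=[]
    for x,z in [(-105,72),(-33,105)]:
        dz=z-73;xx=x*np.cos(a)-dz*np.sin(a);zz=x*np.sin(a)+dz*np.cos(a)  # +t: tail down
        o.append(p+Rm@np.array([-xx,0,-(zz+11)]))
    print(t,proj("wrist",o,c).round(1).tolist())
```

```text
-3 [[318.7, 84.0], [318.6, 276.1]]
-2 [[318.8, 84.5], [318.6, 274.2]]
-1 [[318.8, 85.0], [318.6, 272.3]]
0 [[318.8, 85.5], [318.6, 270.4]]
1 [[318.8, 86.2], [318.6, 268.6]]
2 [[318.8, 86.9], [318.6, 266.8]]
```

>>> play_rows --pt "0 0 0 0 0 0.015 0.3" --pt "0 0 0 0 -0.0005 0.04 0.3" --pt "0 0 0 0 -0.0008 0.07 0.3" --pt "0 0 0 -0.0004 -0.0008 0.1 0.3" --pt "0 0 0 -0.0004 -0.0008 0.13 0.3" --pt "0 0 0 -0.0004 -0.0008 0.155 0.3" --pt "0 0 0 -0.0004 -0.0008 0.172 0.3" --pt "0 0 0 -0.0004 -0.0008 0.179 0.3" --pt "0 0 0 -0.0004 -0.0008 0.181 0.3" --pt "0 0 0 -0.0004 -0.0008 0.181 0.3"

```text
time: 21.65
tcp_pos: [561.1, 259.3, 109.6]
tool_rot: [0.004, 1.0, 0.0, 0.001]
contact_force: [0.1, -0.0, -4.8]
opening: 49.7
```

Run:
```python
from h import *
rel([560,259.8,102],89.5)
im=env.read_camera("side");crop(im,200,140,360,280,4,"s11")
```

```text
w [0.0004 0.0016 0.0009] d [0.0011 0.0005 0.0076] deg 0.1 mm 7.7
```

View pics/s11.png

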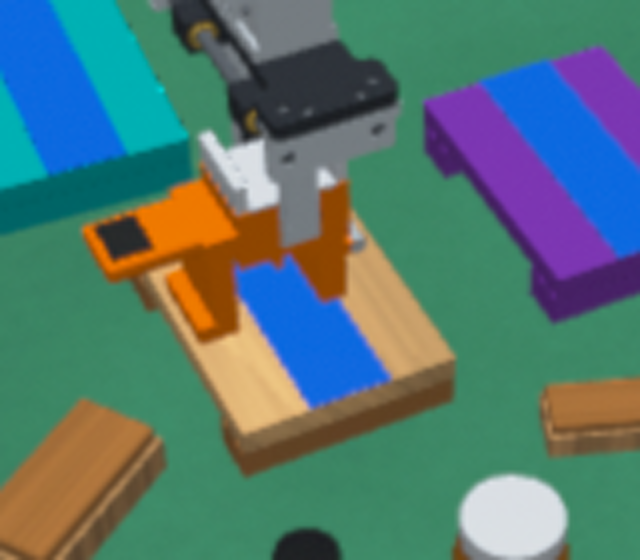

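The cradle hangs just above the stand, straddling the stripe. I'll lower it in small steps until it touches.

>>> play_rows --pt "0 0 0 0.0005 0.0003 0.002 0.3" --pt "0 0 0 0.0005 0.0003 0.004 0.3" --pt "0 0 0 0.0005 0.0003 0.005 0.3" --pt "0 0 0 0.0005 0.0003 0.005 0.3"

```text
time: 22.2
tcp_pos: [559.8, 259.5, 103.5]
tool_rot: [0.004, 1.0, -0.0, -0.0]
contact_force: [0.3, 0.6, -3.9]
opening: 50.2
```

>>> play_rows --pt "0 0 0 0 0 0.001 0.3" --pt "0 0 0 0 0 0.001 0.3"

```text
time: 22.45
tcp_pos: [560.1, 259.5, 103.2]
tool_rot: [0.004, 1.0, 0.0, 0.0]
contact_force: [-1.7, -0.4, -0.6]
opening: 49.7
```

>>> play_rows --pt "0 0 0 0 0 0.001 0.3" --pt "0 0 0 0 0 0.001 0.3"

```text
time: 22.7
tcp_pos: [560.2, 259.6, 103.2]
tool_rot: [0.004, 1.0, -0.0, 0.0]
contact_force: [-4.6, -2.1, 5.4]
opening: 49.6
```

>>> play_rows --pt "0 0 0 0 0 0.0007 0.3" --pt "0 0 0 0 0 0.0007 0.3"

```text
time: 22.95
tcp_pos: [560.2, 259.6, 103.1]
tool_rot: [0.004, 1.0, -0.0, 0.0]
contact_force: [-5.6, -2.9, 9.2]
opening: 49.8
```

Run:
```python
from h import *
im=env.read_camera("side");crop(im,200,140,360,280,4,"s12")
```

```text
(no output)
```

View pics/s12.png

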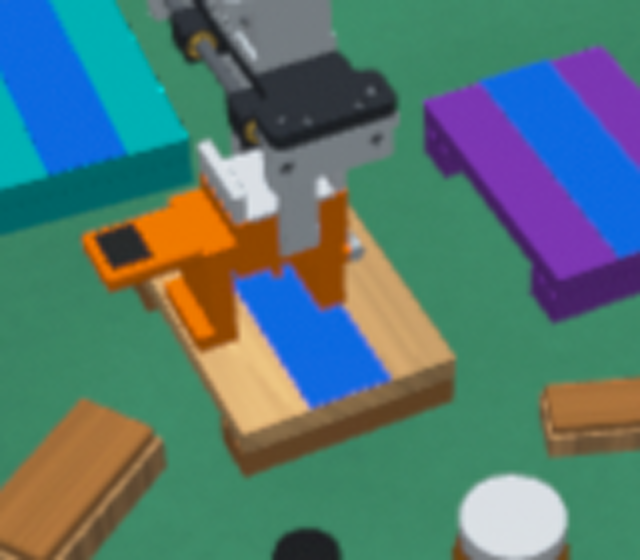

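It is on the stand with both feet down. I'll open the fingers and rise.

>>> play_rows --pt "0 0 0 0 0 -0.001 0.3" --pt "0 0 0 0 0 -0.001 0.6" --pt "0 0 0 0 0 -0.001 0.8" --pt "0 0 0 0 0 -0.001 0.9" --pt "0 0 0 0 0 -0.001 0.9" --pt "0 0 0 0 0 -0.01 0.9" --pt "0 0 0 0 0 -0.03 0.9" --pt "0 0 0 0 0 -0.07 0.9" --pt "0 0 0 0 0 -0.12 0.9" --pt "0 0 0 0 0 -0.16 0.9" --pt "0 0 0 0 0 -0.18 0.9" --pt "0 0 0 0 0 -0.18 0.9"

```text
time: 24.5
tcp_pos: [560.6, 259.7, 282.9]
tool_rot: [0.004, 1.0, 0.0, 0.002]
contact_force: [0.4, 0.2, -0.0]
opening: 85.1
```

Run:
```python
from h import *
import pickle
c=env.calibration("wrist");im=env.read_camera("wrist");cv2.imwrite("pics/w13.png",im)
pickle.dump(c,open("w13.pkl","wb"))
im=env.read_camera("side");cv2.imwrite("pics/s13.png",im)
```

```text
(no output)
```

View pics/w13.png

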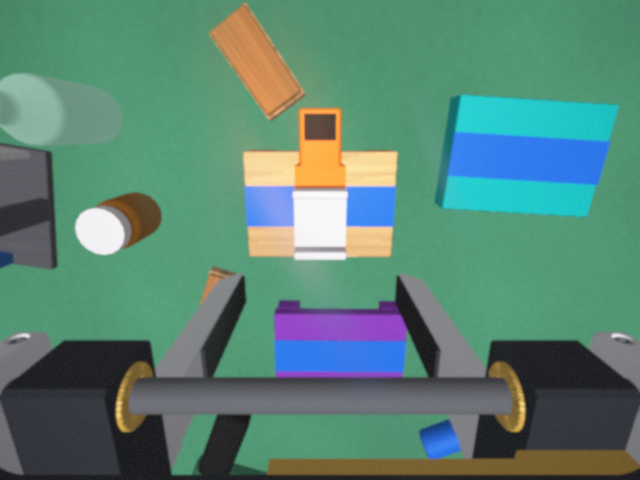

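View pics/s13.png

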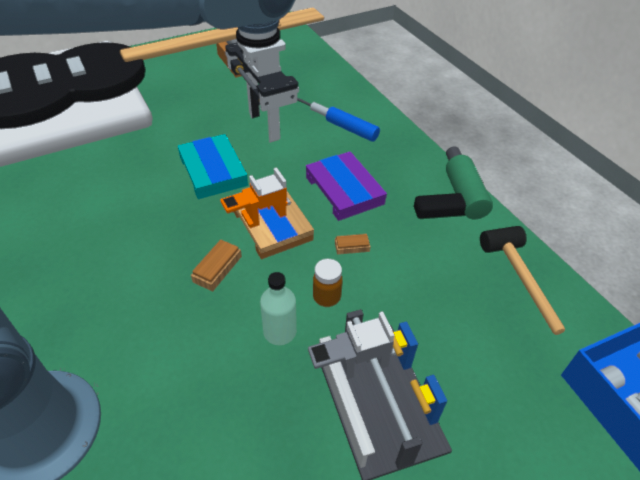

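The cradle stands on the wooden stand: tail end at (301..341,109) and horns at (293..347,190) and (293..347,258) in the wrist view. The grey cradle is still clipped at (345,345) in the side view, and the bottle and jar stand upright. I'll check the placing numerically.

Run:
```python
from h import *
import pickle;c=pickle.load(open("w13.pkl","rb"))
f=lambda uv,z:onz("wrist",uv,z,c)
t=f([(300,109),(341,109)],112);n=f([(293,190),(347,190)],145);r=f([(294,258),(347,258)],145);s=f([(244,152),(397,152),(391,257),(249,257)],40)
print("tail",t.mean(0),"near",n.mean(0),"far",r.mean(0),"saddle",(n.mean(0)+r.mean(0))/2,"stand",s.mean(0),s.round(1).tolist())
d=r.mean(0)-t.mean(0);print("x axis yaw",np.degrees(np.arctan2(d[1],d[0])))
print(proj("wrist",[[560-33,259.8,145],[560+33,259.8,145],[560-105,259.8,112]],c))
for nme,uv,z,im in [("bottle",None,0,0)]: pass
a=cv2.imread("pics/side0.png");b=cv2.imread("pics/s13.png")
for k,(x0,y0,x1,y1) in {"bottle":(255,270,300,348),"jar":(308,255,346,308),"grey":(308,325,345,368),"greysaddle":(350,312,415,355)}.items():
    print(k,cv2.absdiff(a,b)[y0:y1,x0:x1].mean())
```

```text
tail [454.30674742 260.75509447 112.        ] near [524.38380022 259.67772806 145.        ] far [589.09826548 259.59756369 145.        ] saddle [556.74103285 259.63764588 145.        ] stand [561.6655012  259.70616851  40.        ] [[496.1, 171.7, 40.0], [497.6, 349.4, 40.0], [627.3, 349.0, 40.0], [625.7, 168.7, 40.0]]
x axis yaw -0.4920190759077239
[[320.16294659 192.90664326]
 [320.74773866 261.85146363]
 [319.477416   109.80448214]]
bottle 1.689363722697056
jar 1.6473022178086727
grey 1.6356589147286822
greysaddle 1.8196779964221825
```

The saddle is about 3 mm from the stand's middle, within measuring error, and the yaw is within about 0.5°. The bottle, jar and grey cradle look unchanged, so I'm handing in.

Run:
```python
from workcell import env
print(env.get_state()["time"]);print(env.close_job())
```

```text
24.6
the job is handed in; nothing more can be done
None
```

The job is done and handed in at 24.6 s, with no verdict reported.

**What I did:**
- I moved the large sanding block off the wooden stand and laid it flat on the bench near (400, 190) mm.
- I pressed the orange cradle's tail down until it snapped past the catch. It stayed tipped at about 31° once the hand was off it.
- I gripped the cradle at that tilt, lifted it straight up, levelled it in the air and set it down under light contact in the middle of the stand, with its groove along the blue stripe.

**Last checks:**
- **Placing:** the cradle's yaw is within about 0.5° of the stand. In y its saddle is on the stand's centre line. In x the saddle read 557 mm against 560–562 mm for the stand, so it could be off by 3–5 mm; the measuring error is about that large.
- **Level:** I checked this only by eye in the pictures. A numerical check of its pitch in the jaws before lowering was too insensitive to tell.
- **Other objects:** the grey cradle is still clipped and level, and the bottle and jar look unchanged from the first side picture.
- **Force:** the highest reading was about 32 N in total (28 N downward) during the first tail press. That was above the stated 8–16 N because the tail dragged sideways on the fingertips. It fell once I followed the tail's motion.

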